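# Lay up the drinks tray under the frangipani

## Task

Lay up the dark serving tray for the guests: stand the empty blue tumbler in the wide round well, the jar of picks in the small round well and the sugar pot in the square well, and lay the bottle opener lengthwise in the long trough, flat on the tray. Keep the upright things upright, and set things down rather than dropping or knocking them over. Leave the candle glass and the spanner where they are; they do not belong on the tray.

Things in the scene. Friction and masses are not known exactly. Their poses are not given: they have to be found in the camera images.
- tumbler_mid (a point): Empty ribbed blue tumbler, open at the top, straight-sided, 64 mm diameter, 80 mm high, wall 4 mm, about 0.22 kg, standing upright. Point: on its axis half-way up (40 mm above its base), z up. Belongs in the wide round well.
- jar_mid (a point): Slim screw-top clear glass jar full of bamboo picks, metal lid on, 42 mm diameter, 76 mm high, about 0.14 kg, standing upright. Point: on its axis half-way up (38 mm above its base), z up. Belongs in the small round well.
- pot_mid (a point): Square stoneware sugar pot with a fixed flat lid and a small knob; 44 x 44 mm, flat sides up to 65 mm, 75 mm high with the knob (16 mm across), about 0.2 kg, standing upright. Point: on its axis, 37.5 mm above its base; z up, x and y square to the sides. Belongs in the square well.
- opener_mid (a point): Flat steel bottle opener lying on the trolley: plain bar handle 16 mm wide and 12 mm thick with a round, holed loop head (about 34 mm across, 10 mm thick) at its +x end; 116 mm long over all, from about -58 to +58 mm along x, the plain handle from -58 to +25 mm; about 0.1 kg. Point: mid-length, 6 mm above its underside; x along its length towards the head, z up. Belongs in the long trough.
- candle_mid (a point): Candle glass: the tumbler's look-alike, ribbed blue glass of the same 64 mm diameter but only 56 mm high, filled to the brim with cream wax with a black wick. Does not belong on the tray. Point: on its axis 28 mm above its base, z up.
- spanner_mid (a point): Steel spanner, the opener's look-alike: same bar handle and length (116 mm, 12 mm thick) but a two-pronged open jaw (30 mm across) at its +x end. Does not belong on the tray. Point: mid-length, 6 mm above its underside; x towards the jaw.
- well_wide: Wide round well on the tray: a pale wooden ring, inside diameter 86 mm, outside 94 mm, 14 mm high. Fixed on the tray, no floor of its own. Origin: centre of the opening on the tray board's top face (10 mm above the trolley top); z up, x along the tray's long side. The dark tray (330 x 205 mm, rim 22 mm above the trolley top) has its three wells in a row, 102 mm apart, in any order.
- well_small: Small round well on the tray: a pale wooden ring, inside diameter 62 mm, outside 70 mm, 14 mm high. Fixed on the tray, no floor of its own. Origin: centre of the opening on the tray board's top face (10 mm above the trolley top); z up, x along the tray's long side.
- well_square: Square well on the tray: a pale wooden frame, 64 x 64 mm inside, 72 x 72 mm outside, 14 mm high, sides along its x and y. Fixed on the tray, no floor of its own. Origin: centre of the opening on the tray board's top face (10 mm above the trolley top); z up, x along the tray's long side.
- trough: Long trough on the tray, 95 mm from the row of wells: pale wooden edging 10 mm high, inside 140 mm (its x, along the tray's long side) by 56 mm (its y), wall 4 mm; long sides cut away over the middle 88 mm for fingers. Fixed on the tray, no floor of its own. Origin: centre of the opening on the tray board's top face (10 mm above the trolley top); z up, x along the tray's long side.
There are look-alikes about, which are no part of the job. What is shaped like the part that bears pot_mid but pink is not meant.

How it is judged:
By the outcome, as a careful person would: the job done as asked, in the order asked, and still so for the second after the job is handed in, with the robot touching nothing.
It also fails if it takes over 125 s, if anything falls off the work surface, if the arm or the gripper's body presses on something with over 40 N, if the wrist force passes 120 N, or if a joint passes its speed limit or range.

## Robot

A 6-joint arm with a two-finger parallel gripper is mounted at the origin on the work surface. World frame = base frame: x ahead of the robot, y to its left, z up, the work surface at z = 0. Lengths are in mm, angles in rad, forces in N, time in s.
With the tool pointing down it reaches from about 400 to 925 mm from the base axis. Payload 12.5 kg.
Tool frame: the origin (TCP) lies on the centre line of the jaws, within the pads' length; the fingertips stand 19 mm ahead of it and the grasp point (between the pads) is the TCP; z points along the fingers, y is the line along which they close (so a half turn about z gives the same grasp; the last joint's range is limited). The gripper opens to 95 mm and grips with 3 to 60 N. Pads are 20 mm wide; open, the fingers measure 119 mm over their backs; the gripper's body (75 mm by 180 mm) begins 59 mm behind the grasp point.
Start: joints at [1.111, 0.491, 1.559, -0, 1.092, -0.106], TCP at [216.524, 586.312, 233.661] pointing down, gripper open.
Joint ranges: [-3.1, 3.1], [-0.84, 2.19], [0.05, 2.79], [-1.13, 4.28], [0.06, 2.93], [-2.69, 2.69]. Speed limits (rad/s): [2.22, 2.22, 2.79, 3.14, 3.14, 3.14].

## Interface

Orientations are given as [roll, pitch, yaw] about the fixed x, y, z axes, in that order (R = Rz(yaw) Ry(pitch) Rx(roll)).
In Python, from cell import state, read_camera, job_done gives the robot as it stands.
- The arm moves only by the tool arm_command, never from a script. Its argument "deltas" is a list of rows, each an object of numbers: "dx", "dy", "dz": the shift along the world's x, y, z in m; "yaw": the turn about the world's z in degrees. In form: [{"dx": .., "dy": .., "dz": .., "yaw": ..}, ...]. A call has 1 to 20 rows; each row shifts and turns the commanded pose from where the row before left it; what a row does not reach is not made up. A row lasts 1/10 s, in which the tool goes at most 50 mm and 8.59 degrees, less where a joint would pass 70% of its speed; a pose out of reach is approached as far as the arm can. A call with a gripper value outside its range is refused whole. "gripper" is the finger opening in m, from 0 to 0.0951, set as the call begins (left out, the last holds). The fingers move at their own pace and stop on an object; the grip force is fixed at half the most. Time passes only in rows, so rows that do not move let the fingers close. It gives the time, the measured TCP pose, the force, the opening and the grip force at its end, in the units of the state.
- state(): the state, without advancing time (a new reading comes with each control period).
- read_camera(name): name is "scene" or "top"; returns a dict with "color" (384x512x3 uint8, red, green, blue), "range_z" (384x512 float32, mm along the optical axis (not along the pixel's ray), 0 where there is no reading), "fx", "fy", "cx", "cy" (pixels), "extrinsics" (4x4, takes a point from camera to world coordinates). Camera axes: x right, y up, looking along -z (the intrinsics and any distortion apply to the point x, -y, -z); pixel columns grow to the right and rows downward; lengths in mm; the calibration is good to about 2 mm. A picture is of the moment at which its call begins.
- job_done(): hands the job in; it is judged then, once.
The state is a dict: "t": time; "joints": joint angles; "qvel": joint speeds; "tau": joint torques, N m; "eef_pos": TCP position; "tcp_rot": TCP orientation; "ft_force": force on the tool from outside, world axes, zero at the start; "moment": the same for the moment, N m; "opening": opening from 0.0 (shut) to 1.0 (fully open); "grip_force": force on a finger pad.
Only numpy, scipy, OpenCV 4.12 (cv2) and the standard library are available. Lean on these libraries where they do the work, as an engineer would, in place of code of your own. Each camera call takes 0.05 s, during which the arm holds its last target. There are 200 camera calls.

## Working session

There is one attempt and no reset: what is moved stays moved. The work goes in short steps, Python scripts to look and compute and a tool call to move; the robot and the scene stay as the last step left them, time stands still between calls to the robot, and variables do not carry over. Pictures are saved under pics/ and viewed, at most 14 in all, crops included, and the job is handed in when it is done.

Besides the shell and the picture viewer there is one more tool, called after "Emit:" as name([rows], argument=value, ...), one row to a line, values as JSON. arm_command: Moves the arm, as the interface text tells. Its arguments: {"type":"object","properties":{"deltas":{"type":"array"},"gripper":{"type":"number"}},"required":["deltas"]}

```bash
mkdir -p pics
cat > h.py <<'E'
import numpy as np, cv2
from cell import state, read_camera, job_done
def grab(name):
    c=read_camera(name); np.savez('last_'+name+'.npz',**c); return c
def load(name): return dict(np.load('last_'+name+'.npz'))
def pts(c):
    h,w=c['range_z'].shape; v,u=np.mgrid[:h,:w]; z=c['range_z']
    P=np.stack([(u-c['cx'])/c['fx']*z,-(v-c['cy'])/c['fy']*z,-z],-1)
    E=c['extrinsics']; W=P@E[:3,:3].T+E[:3,3]; W[z==0]=np.nan; return W
def ray(c,u,v,zp):
    E=c['extrinsics']; d=E[:3,:3]@np.array([(u-c['cx'])/c['fx'],-(v-c['cy'])/c['fy'],-1.])
    o=E[:3,3]; return o+d*(zp-o[2])/d[2]
def save(c,n,box=None,s=1.5):
    im=c['color'][:,:,::-1]
    if box: u0,v0,u1,v1=box; im=im[v0:v1,u0:u1]
    cv2.imwrite('pics/'+n,cv2.resize(im,None,fx=s,fy=s,interpolation=cv2.INTER_CUBIC))
E
python3 - <<'E'
from h import *
for n in('top','scene'):
    c=grab(n); save(c,n+'0.png'); print(n,c['fx'],c['cx'],c['cy'],c['extrinsics'].round(3).tolist())
s=state(); print(s['eef_pos'],s['tcp_rot'],s['t'])
E
```

```text
top 396.35268975630197 253.57101320611437 188.65196027391102 [[-0.024, 0.997, -0.073, 410.444], [-1.0, -0.025, -0.001, 25.405], [-0.002, 0.073, 0.997, 1124.867], [0.0, 0.0, 0.0, 1.0]]
scene 475.1357823624464 259.0631950099778 194.51259067153703 [[0.67, -0.412, 0.617, 1246.787], [0.742, 0.388, -0.547, -662.459], [-0.015, 0.824, 0.566, 769.408], [0.0, 0.0, 0.0, 1.0]]
[216.44101504 586.1376938  233.13989545] [-3.14068755e+00 -1.04557508e-04  2.78782056e+00] 0.1
```

View pics/top0.png

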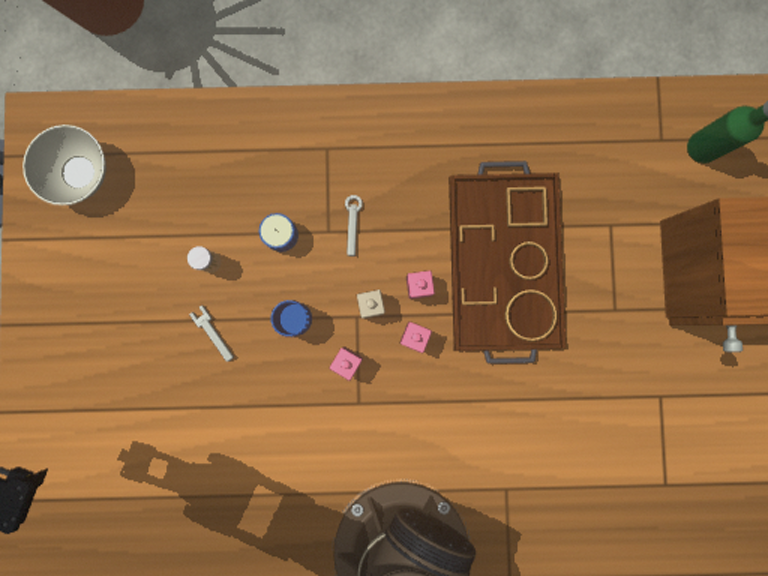

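View pics/scene0.png

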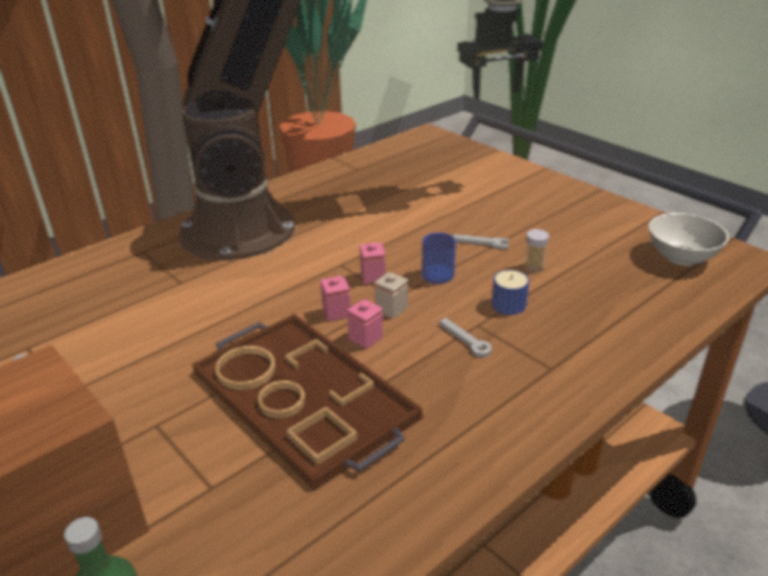

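Top view (x1.5 pixels):
- Tumbler or candle: (292,319) is open with a blue interior, so it is the tumbler. (278,232) is filled with cream wax, so it is the candle.
- Opener or spanner: (353,225) has a closed ring head, so it is the opener. (212,333) has an open jaw, so it is the spanner.
- Pots: (371,304) is beige, so it is the right one. (421,285), (416,338) and (347,364) are pink decoys.
- Jar: (199,258).
- Wells: square (527,207), small (528,260), wide (531,315). The trough is at (478,265).

Next I'll measure these and take a confirming crop.

Run:
```python
from h import *
c=load('top'); W=pts(c); save(c,'crop1.png',(115,110,300,260),4)
Z=W[:,:,2]
hsv=cv2.cvtColor(c['color'],cv2.COLOR_RGB2HSV)
def comp(m,lab,seed):
    n,l,s,ce=cv2.connectedComponentsWithStats(m.astype(np.uint8)); return l==l[seed[1],seed[0]]
m=np.nan_to_num(Z)>6
n,l,s,ce=cv2.connectedComponentsWithStats(m.astype(np.uint8))
print('floor z',np.nanmedian(Z[220:260,200:300]))
for i in range(1,n):
    if s[i,4]<60 or s[i,4]>4000: continue
    q=l==i; z=Z[q]; zt=np.percentile(z,90); t=q&(Z>zt-8)
    print(i,ce[i].round(),s[i,:5],'ztop',zt.round(1),'xy med',np.median(W[t][:,:2],0).round(1),'mid',((np.percentile(W[t][:,:2],2,axis=0)+np.percentile(W[t][:,:2],98,axis=0))/2).round(1))
# wood rings: pale colour within tray
r=(slice(112,240),slice(295,380))
a=c['color'].astype(int); mk=np.zeros(Z.shape,np.uint8)
mk[r]=((a[r][...,0]>130)&(a[r][...,1]>95)).astype(np.uint8)
n,l,s,ce=cv2.connectedComponentsWithStats(mk,connectivity=8)
for i in range(1,n):
    if s[i,4]<15: continue
    v,u=np.where(l==i)
    P=np.array([ray(c,x,y,24)[:2] for x,y in zip(u,v)],np.float32)
    hull=cv2.convexHull(P); (e,r_)=cv2.minEnclosingCircle(hull); mr=cv2.minAreaRect(hull)
    print('wood',s[i],'circ',np.round(e,1),round(r_,1),'rect',np.round(mr[0],1),np.round(mr[1],1),round(mr[2],1),'z',np.nanmedian(Z[l==i]).round(1))
```

```text
floor z 0.020359910011165994
7 [485.  88.] [ 458   67   54   42 1216] ztop 168.4 xy med [ 734.8 -588.9] mid [ 737.9 -593. ]
18 [ 41. 109.] [  15   83   56   54 2007] ztop 58.2 xy med [732.5 631.8] mid [720.  599.6]
63 [234. 149.] [230 130  11  41 239] ztop 13.5 xy med [608.3  78.1] mid [603.6  76.1]
72 [185. 154.] [173 142  26  26 505] ztop 58.6 xy med [589.6 213. ] mid [589.3 213.5]
88 [135. 173.] [125 164  22  18 297] ztop 77.7 xy med [540.6 348. ] mid [541.3 347.8]
96 [280. 189.] [271 180  19  19 293] ztop 70.4 xy med [484.5 -45.3] mid [485.6 -45.5]
104 [247. 202.] [238 193  19  19 274] ztop 70.2 xy med [451.8  44.9] mid [452.2  44.7]
106 [194. 212.] [181 200  27  24 465] ztop 79.0 xy med [430.2 188. ] mid [430.2 188.6]
108 [141. 222.] [126 203  30  38 261] ztop 13.6 xy med [405.8 344.8] mid [405.4 345. ]
111 [277. 224.] [267 215  21  20 279] ztop 69.4 xy med [389.5 -33.9] mid [390.4 -35.4]
115 [230. 242.] [220 231  22  23 292] ztop 69.3 xy med [347.4  92.2] mid [347.1  92.1]
155 [ 11. 330.] [  0 311  32  45 907] ztop 335.4 xy med [197.1 512.7] mid [190.8 510.2]
wood [295 112  24 
[... 555 characters left out ...]
151.4] 87.3 z -0.3
wood [295 154   7  55 264] circ [509.2 -97.8] 76.0 rect [509.2 -98.4] [ 16.7 151.3] 88.2 z -0.5
wood [340 161  25  25 122] circ [ 527.5 -250.6] 34.9 rect [ 527.7 -249.8] [67.2 67.4] 88.6 z 23.1
wood [308 191  23  12  76] circ [ 462.8 -155.3] 33.7 rect [ 464.2 -155.3] [61.5 30.6] 88.6 z 19.3
wood [337 193  34  34 168] circ [ 425.6 -250.2] 47.0 rect [ 425.2 -250.2] [91.3 91. ] 43.0 z 22.7
wood [359 209  21  31 175] circ [ 384.8 -290.8] 50.2 rect [ 384.8 -290.8] [55.1 83.9] 87.3 z -0.8
wood [295 211  28  29 296] circ [ 385.9 -123. ] 53.4 rect [ 386.2 -123.1] [74.6 77.1] 88.6 z -0.6
wood [328 234  26   5  96] circ [ 357.8 -210.8] 34.5 rect [ 353.7 -210.7] [69. 11.] 88.6 z -0.9
```

View pics/crop1.png

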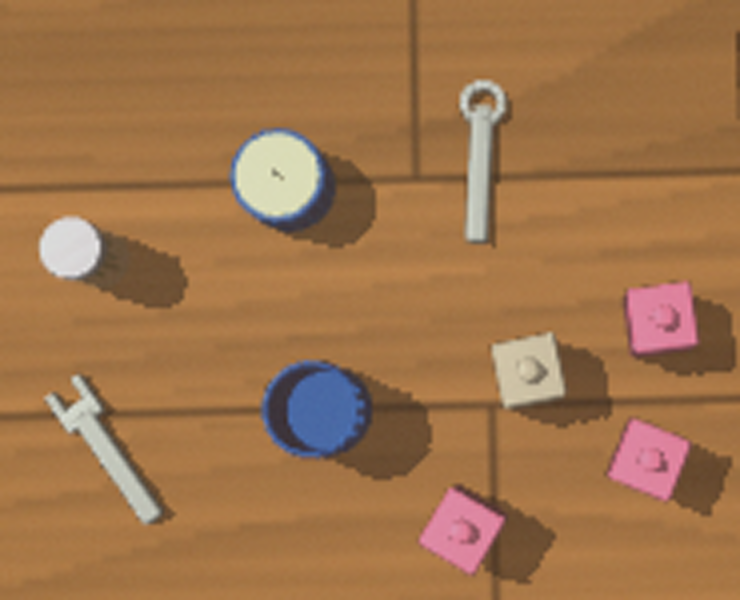

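The crop confirms the choices: the empty tumbler at crop (315,410), the ring-headed opener at (481,162), the beige pot at (529,370) and the jar at (70,248). Next are the orientations.

Run:
```python
from h import *
c=load('top'); W=pts(c); Z=np.nan_to_num(W[:,:,2]); a=c['color'].astype(int)
def rect(m,z,box):
    q=np.zeros(m.shape,bool); u0,v0,u1,v1=box; q[v0:v1,u0:u1]=m[v0:v1,u0:u1]
    v,u=np.where(q); P=np.array([ray(c,x,y,z)[:2] for x,y in zip(u,v)],np.float32)
    r=cv2.minAreaRect(P); return P,np.round(r[0],1),np.round(r[1],1),round(r[2],1)
P,*r=rect(Z>58,66,(236,190,260,215)); print('pot',r)
P,*r=rect(Z>6,12,(226,126,244,174)); print('opener',r)
h=P[P[:,0]<615]; f=cv2.fitLine(h,cv2.DIST_L2,0,.01,.01).ravel(); print('handle dir',np.degrees(np.arctan2(f[1],f[0])),'at',f[2:])
P,*r=rect(np.linalg.norm(a-a[210,190],axis=2)>-1,80,(0,0,2,2))
for n,box in(('handle_ext',0),):pass
m=(Z>74); 
for n,b,z in(('jar',(120,160,150,186),76),('tumbler',(178,198,212,230),80)):
    v,u=np.where(m[b[1]:b[3],b[0]:b[2]]); P=np.array([ray(c,x+b[0],y+b[1],z)[:2] for x,y in zip(u,v)],np.float32)
    print(n,cv2.minEnclosingCircle(P))
# tray yaw: all raised wood of trough, row of wells by height
m=(Z>15)&(a[...,0]>130)&(a[...,1]>95)
P,*r=rect(m,20,(303,145,334,206)); print('trough',r)
P,*r=rect(m,24,(336,122,374,230)); print('row',r)
P,*r=rect(Z>14,22,(296,112,380,236)); print('tray',r)
```

```text
pot [array([452.3,  45.2]), array([43.5, 43.5]), 9.9]
opener [array([599.2,  80.2]), array([ 32.2, 122.7]), 85.6]
handle dir -3.5036335 at [580.9412   79.23495]
jar ((540.9019165039062, 347.8941955566406), 20.669044494628906)
tumbler ((430.0936584472656, 188.76123046875), 32.146602630615234)
trough [array([ 522.4, -155.4]), array([ 64.4, 146.9]), 89.4]
row [array([ 521.9, -253.4]), array([ 91.5, 283.8]), 87.7]
tray [array([ 529.4, -210.2]), array([205.3, 347.8]), 89.7]
```

Emit:
arm_command([
  {"dx": 0.0178,"dy": -0.0331,"dz": -0.006,"yaw": 1.6},
  {"dx": 0.0178,"dy": -0.0331,"dz": -0.006,"yaw": 1.6},
  {"dx": 0.0178,"dy": -0.0331,"dz": -0.006,"yaw": 1.6},
  {"dx": 0.0178,"dy": -0.0331,"dz": -0.006,"yaw": 1.6},
  {"dx": 0.0178,"dy": -0.0331,"dz": -0.006,"yaw": 1.6},
  {"dx": 0.0178,"dy": -0.0331,"dz": -0.006,"yaw": 1.6},
  {"dx": 0.0178,"dy": -0.0331,"dz": -0.006,"yaw": 1.6},
  {"dx": 0.0178,"dy": -0.0331,"dz": -0.006,"yaw": 1.6},
  {"dx": 0.0178,"dy": -0.0331,"dz": -0.006,"yaw": 1.6},
  {"dx": 0.0178,"dy": -0.0331,"dz": -0.006,"yaw": 1.6},
  {"dx": 0.0178,"dy": -0.0331,"dz": -0.006,"yaw": 1.6},
  {"dx": 0.0178,"dy": -0.0331,"dz": -0.006,"yaw": 1.6},
  {"dx": 0},
  {"dx": 0},
  {"dx": 0},
], gripper=0.095)

```text
$.deltas[12]: bad value
```

Emit:
arm_command([
  {"dx": 0.0178,"dy": -0.0331,"dz": -0.006,"yaw": 1.6},
  {"dx": 0.0178,"dy": -0.0331,"dz": -0.006,"yaw": 1.6},
  {"dx": 0.0178,"dy": -0.0331,"dz": -0.006,"yaw": 1.6},
  {"dx": 0.0178,"dy": -0.0331,"dz": -0.006,"yaw": 1.6},
  {"dx": 0.0178,"dy": -0.0331,"dz": -0.006,"yaw": 1.6},
  {"dx": 0.0178,"dy": -0.0331,"dz": -0.006,"yaw": 1.6},
  {"dx": 0.0178,"dy": -0.0331,"dz": -0.006,"yaw": 1.6},
  {"dx": 0.0178,"dy": -0.0331,"dz": -0.006,"yaw": 1.6},
  {"dx": 0.0178,"dy": -0.0331,"dz": -0.006,"yaw": 1.6},
  {"dx": 0.0178,"dy": -0.0331,"dz": -0.006,"yaw": 1.6},
  {"dx": 0.0178,"dy": -0.0331,"dz": -0.006,"yaw": 1.6},
  {"dx": 0.0178,"dy": -0.0331,"dz": -0.006,"yaw": 1.6},
  {"dx": 0,"dy": 0,"dz": 0,"yaw": 0},
  {"dx": 0,"dy": 0,"dz": 0,"yaw": 0},
  {"dx": 0,"dy": 0,"dz": 0,"yaw": 0},
], gripper=0.095)

```text
t: 1.6
eef_pos: [429.8, 189.6, 161.7]
tcp_rot: [3.141, -0.0, 3.123]
ft_force: [0.2, 0.9, 0.5]
opening: 1.0
grip_force: 0.0
```

Emit:
arm_command([
  {"dx": 0,"dy": -0.001,"dz": -0.03,"yaw": 0},
  {"dx": 0,"dy": 0,"dz": -0.03,"yaw": 0},
  {"dx": 0,"dy": 0,"dz": -0.03,"yaw": 0},
  {"dx": 0,"dy": 0,"dz": -0.02,"yaw": 0},
  {"dx": 0,"dy": 0,"dz": -0.01,"yaw": 0},
  {"dx": 0,"dy": 0,"dz": 0,"yaw": 0},
  {"dx": 0,"dy": 0,"dz": 0,"yaw": 0},
])

```text
t: 2.3
eef_pos: [430.2, 188.6, 42.3]
tcp_rot: [3.141, 0.001, 3.124]
ft_force: [-0.1, 0.1, 0.3]
opening: 0.998
grip_force: 0.0
```

Emit:
arm_command([
  {"dx": 0,"dy": 0,"dz": 0,"yaw": 0},
  {"dx": 0,"dy": 0,"dz": 0,"yaw": 0},
  {"dx": 0,"dy": 0,"dz": 0,"yaw": 0},
  {"dx": 0,"dy": 0,"dz": 0,"yaw": 0},
  {"dx": 0,"dy": 0,"dz": 0,"yaw": 0},
  {"dx": 0,"dy": 0,"dz": 0,"yaw": 0},
  {"dx": 0,"dy": 0,"dz": 0,"yaw": 0},
  {"dx": 0,"dy": 0,"dz": 0,"yaw": 0},
], gripper=0.05)

```text
t: 3.1
eef_pos: [430.3, 188.1, 41.9]
tcp_rot: [3.141, 0.001, 3.123]
ft_force: [-0.2, 0.2, 6.2]
opening: 0.672
grip_force: 30.0
```

Emit:
arm_command([
  {"dx": 0,"dy": 0,"dz": 0.01,"yaw": 0},
  {"dx": 0,"dy": 0,"dz": 0.025,"yaw": 0},
  {"dx": 0,"dy": 0,"dz": 0.03,"yaw": 0},
  {"dx": 0,"dy": 0,"dz": 0.025,"yaw": 0},
  {"dx": 0.005,"dy": -0.01,"dz": 0.01,"yaw": 0},
  {"dx": 0.01,"dy": -0.02,"dz": 0.01,"yaw": 0},
  {"dx": 0.01,"dy": -0.035,"dz": 0,"yaw": 0},
  {"dx": 0.01,"dy": -0.04,"dz": 0,"yaw": 0},
  {"dx": 0.005,"dy": -0.04,"dz": 0,"yaw": 0},
  {"dx": 0,"dy": -0.04,"dz": 0,"yaw": 0},
  {"dx": 0,"dy": -0.04,"dz": 0,"yaw": 0},
  {"dx": 0,"dy": -0.04,"dz": 0,"yaw": 0},
  {"dx": -0.005,"dy": -0.04,"dz": 0,"yaw": 0},
  {"dx": -0.01,"dy": -0.04,"dz": 0,"yaw": 0},
  {"dx": -0.01,"dy": -0.035,"dz": 0,"yaw": 0},
  {"dx": -0.01,"dy": -0.03,"dz": 0,"yaw": 0},
  {"dx": -0.005,"dy": -0.02,"dz": 0,"yaw": 0},
  {"dx": -0.0045,"dy": -0.0085,"dz": 0,"yaw": 0},
  {"dx": 0,"dy": 0,"dz": 0,"yaw": 0},
  {"dx": 0,"dy": 0,"dz": 0,"yaw": 0},
])

```text
t: 5.1
eef_pos: [425.4, -249.8, 151.4]
tcp_rot: [3.141, -0.001, 3.123]
ft_force: [-0.3, 0.5, -1.3]
opening: 0.673
grip_force: 30.0
```

Emit:
arm_command([
  {"dx": 0,"dy": 0,"dz": -0.02,"yaw": 0},
  {"dx": 0,"dy": 0,"dz": -0.025,"yaw": 0},
  {"dx": 0,"dy": 0,"dz": -0.025,"yaw": 0},
  {"dx": 0,"dy": 0,"dz": -0.015,"yaw": 0},
  {"dx": 0,"dy": 0,"dz": -0.008,"yaw": 0},
  {"dx": 0,"dy": 0,"dz": -0.003,"yaw": 0},
  {"dx": 0,"dy": 0,"dz": -0.002,"yaw": 0},
  {"dx": 0,"dy": 0,"dz": -0.001,"yaw": 0},
  {"dx": 0,"dy": 0,"dz": 0,"yaw": 0},
])

```text
t: 6.0
eef_pos: [425.8, -250.4, 53.1]
tcp_rot: [-3.141, 0.001, 3.123]
ft_force: [0.6, -0.3, -1.5]
opening: 0.674
grip_force: 30.0
```

Emit:
arm_command([
  {"dx": 0,"dy": 0,"dz": -0.0005,"yaw": 0},
  {"dx": 0,"dy": 0,"dz": -0.0005,"yaw": 0},
  {"dx": 0,"dy": 0,"dz": 0,"yaw": 0},
])

```text
t: 6.3
eef_pos: [425.7, -250.5, 51.9]
tcp_rot: [-3.141, 0.0, 3.123]
ft_force: [-0.2, -0.1, 2.7]
opening: 0.672
grip_force: 30.0
```

Emit:
arm_command([
  {"dx": 0,"dy": 0,"dz": 0,"yaw": 0},
  {"dx": 0,"dy": 0,"dz": 0,"yaw": 0},
  {"dx": 0,"dy": 0,"dz": 0,"yaw": 0},
  {"dx": 0,"dy": 0,"dz": 0,"yaw": 0},
  {"dx": 0,"dy": 0,"dz": 0,"yaw": 0},
  {"dx": 0,"dy": 0,"dz": 0.015,"yaw": 0},
  {"dx": 0,"dy": 0,"dz": 0.03,"yaw": 0},
  {"dx": 0,"dy": 0,"dz": 0.035,"yaw": 0},
  {"dx": 0,"dy": 0,"dz": 0.03,"yaw": 0},
], gripper=0.09)

```text
t: 7.2
eef_pos: [425.6, -250.3, 163.1]
tcp_rot: [3.142, 0.0, 3.123]
ft_force: [0.1, -0.5, -0.5]
opening: 0.946
grip_force: 0.0
```

Emit:
arm_command([
  {"dx": 0.0077,"dy": 0.0398,"dz": 0,"yaw": 0},
  {"dx": 0.0077,"dy": 0.0398,"dz": 0,"yaw": 0},
  {"dx": 0.0077,"dy": 0.0398,"dz": 0,"yaw": 0},
  {"dx": 0.0077,"dy": 0.0398,"dz": 0,"yaw": 0},
  {"dx": 0.0077,"dy": 0.0398,"dz": 0,"yaw": 0},
  {"dx": 0.0077,"dy": 0.0398,"dz": 0,"yaw": 0},
  {"dx": 0.0077,"dy": 0.0398,"dz": 0,"yaw": 0},
  {"dx": 0.0077,"dy": 0.0398,"dz": 0,"yaw": 0},
  {"dx": 0.0077,"dy": 0.0398,"dz": 0,"yaw": 0},
  {"dx": 0.0077,"dy": 0.0398,"dz": 0,"yaw": 0},
  {"dx": 0.0077,"dy": 0.0398,"dz": 0,"yaw": 0},
  {"dx": 0.0077,"dy": 0.0398,"dz": 0,"yaw": 0},
  {"dx": 0.0077,"dy": 0.0398,"dz": 0,"yaw": 0},
  {"dx": 0.0077,"dy": 0.0398,"dz": 0,"yaw": 0},
  {"dx": 0.0077,"dy": 0.0398,"dz": 0,"yaw": 0},
  {"dx": 0,"dy": 0,"dz": 0,"yaw": 0},
  {"dx": 0,"dy": 0,"dz": 0,"yaw": 0},
], gripper=0.08)

```text
t: 8.9
eef_pos: [540.6, 347.1, 161.1]
tcp_rot: [-3.141, -0.001, 3.124]
ft_force: [0.6, -1.2, 0.9]
opening: 0.837
grip_force: 0.0
```

Emit:
arm_command([
  {"dx": 0,"dy": 0.0005,"dz": -0.03,"yaw": 0},
  {"dx": 0,"dy": 0,"dz": -0.03,"yaw": 0},
  {"dx": 0,"dy": 0,"dz": -0.03,"yaw": 0},
  {"dx": 0,"dy": 0,"dz": -0.02,"yaw": 0},
  {"dx": 0,"dy": 0,"dz": -0.01,"yaw": 0},
  {"dx": 0,"dy": 0,"dz": 0,"yaw": 0},
  {"dx": 0,"dy": 0,"dz": 0,"yaw": 0},
])

```text
t: 9.6
eef_pos: [541.6, 346.8, 42.6]
tcp_rot: [3.141, 0.001, 3.122]
ft_force: [-0.2, -0.4, 0.4]
opening: 0.837
grip_force: 0.0
```

Emit:
arm_command([
  {"dx": 0,"dy": 0,"dz": 0,"yaw": 0},
  {"dx": 0,"dy": 0,"dz": 0,"yaw": 0},
  {"dx": 0,"dy": 0,"dz": 0,"yaw": 0},
  {"dx": 0,"dy": 0,"dz": 0,"yaw": 0},
  {"dx": 0,"dy": 0,"dz": 0,"yaw": 0},
  {"dx": 0,"dy": 0,"dz": 0,"yaw": 0},
  {"dx": 0,"dy": 0,"dz": 0,"yaw": 0},
  {"dx": 0,"dy": 0,"dz": 0,"yaw": 0},
  {"dx": 0,"dy": 0,"dz": 0,"yaw": 0},
], gripper=0.03)

```text
t: 10.5
eef_pos: [541.2, 347.2, 41.8]
tcp_rot: [3.141, 0.0, 3.123]
ft_force: [-0.8, 0.9, 2.3]
opening: 0.438
grip_force: 30.0
```

Emit:
arm_command([
  {"dx": 0,"dy": 0,"dz": 0.01,"yaw": 0},
  {"dx": 0,"dy": 0,"dz": 0.03,"yaw": 0},
  {"dx": 0,"dy": 0,"dz": 0.04,"yaw": 0},
  {"dx": 0,"dy": 0,"dz": 0.03,"yaw": 0},
  {"dx": 0,"dy": -0.015,"dz": 0,"yaw": 0},
  {"dx": 0,"dy": -0.03,"dz": 0,"yaw": 0},
])

```text
t: 11.1
eef_pos: [540.9, 302.4, 152.3]
tcp_rot: [3.141, 0.001, 3.125]
ft_force: [0.6, -0.2, -1.9]
opening: 0.441
grip_force: 30.0
```

Emit:
arm_command([
  {"dx": -0.001,"dy": -0.04,"dz": 0,"yaw": 0},
  {"dx": -0.001,"dy": -0.04,"dz": 0,"yaw": 0},
  {"dx": -0.001,"dy": -0.04,"dz": 0,"yaw": 0},
  {"dx": -0.001,"dy": -0.04,"dz": 0,"yaw": 0},
  {"dx": -0.001,"dy": -0.04,"dz": 0,"yaw": 0},
  {"dx": -0.001,"dy": -0.04,"dz": 0,"yaw": 0},
  {"dx": -0.001,"dy": -0.04,"dz": 0,"yaw": 0},
  {"dx": -0.001,"dy": -0.04,"dz": 0,"yaw": 0},
  {"dx": -0.001,"dy": -0.04,"dz": 0,"yaw": 0},
  {"dx": -0.001,"dy": -0.04,"dz": 0,"yaw": 0},
  {"dx": -0.001,"dy": -0.04,"dz": 0,"yaw": 0},
  {"dx": -0.001,"dy": -0.04,"dz": 0,"yaw": 0},
  {"dx": -0.001,"dy": -0.04,"dz": 0,"yaw": 0},
  {"dx": -0.0007,"dy": -0.0225,"dz": 0,"yaw": 0},
  {"dx": 0,"dy": -0.01,"dz": 0,"yaw": 0},
  {"dx": 0,"dy": 0,"dz": 0,"yaw": 0},
  {"dx": 0,"dy": 0,"dz": 0,"yaw": 0},
])

```text
t: 12.8
eef_pos: [527.1, -249.4, 151.3]
tcp_rot: [3.141, -0.001, 3.123]
ft_force: [-0.7, -0.1, -1.1]
opening: 0.437
grip_force: 30.0
```

Emit:
arm_command([
  {"dx": 0,"dy": 0,"dz": -0.02,"yaw": 0},
  {"dx": 0,"dy": 0,"dz": -0.025,"yaw": 0},
  {"dx": 0,"dy": 0,"dz": -0.025,"yaw": 0},
  {"dx": 0,"dy": 0,"dz": -0.015,"yaw": 0},
  {"dx": 0,"dy": 0,"dz": -0.008,"yaw": 0},
  {"dx": 0,"dy": 0,"dz": -0.003,"yaw": 0},
  {"dx": 0,"dy": 0,"dz": -0.002,"yaw": 0},
  {"dx": 0,"dy": 0,"dz": -0.001,"yaw": 0},
  {"dx": 0,"dy": 0,"dz": 0,"yaw": 0},
  {"dx": 0,"dy": 0,"dz": 0,"yaw": 0},
])

```text
t: 13.8
eef_pos: [527.6, -250.5, 53.2]
tcp_rot: [-3.141, 0.001, 3.123]
ft_force: [0.4, 0.8, -1.0]
opening: 0.438
grip_force: 30.0
```

Emit:
arm_command([
  {"dx": 0,"dy": 0,"dz": -0.0005,"yaw": 0},
  {"dx": 0,"dy": 0,"dz": -0.0007,"yaw": 0},
  {"dx": 0,"dy": 0,"dz": 0,"yaw": 0},
])

```text
t: 14.1
eef_pos: [527.5, -250.5, 51.8]
tcp_rot: [-3.141, 0.0, 3.123]
ft_force: [-0.8, 1.1, 3.8]
opening: 0.436
grip_force: 30.0
```

Emit:
arm_command([
  {"dx": 0,"dy": 0,"dz": 0,"yaw": 0},
  {"dx": 0,"dy": 0,"dz": 0,"yaw": 0},
  {"dx": 0,"dy": 0,"dz": 0,"yaw": 0},
  {"dx": 0,"dy": 0,"dz": 0,"yaw": 0},
  {"dx": 0,"dy": 0,"dz": 0,"yaw": 0},
  {"dx": 0,"dy": 0,"dz": 0.015,"yaw": 0},
  {"dx": 0,"dy": 0,"dz": 0.03,"yaw": 0},
  {"dx": 0,"dy": 0,"dz": 0.035,"yaw": 0},
  {"dx": 0,"dy": 0,"dz": 0.03,"yaw": 0},
], gripper=0.07)

```text
t: 15.0
eef_pos: [527.4, -250.4, 163.0]
tcp_rot: [-3.142, 0.0, 3.123]
ft_force: [0.4, 0.3, 0.3]
opening: 0.735
grip_force: 0.0
```

Emit:
arm_command([
  {"dx": -0.0094,"dy": 0.0369,"dz": 0,"yaw": 1.5},
  {"dx": -0.0094,"dy": 0.0369,"dz": 0,"yaw": 1.5},
  {"dx": -0.0094,"dy": 0.0369,"dz": 0,"yaw": 1.5},
  {"dx": -0.0094,"dy": 0.0369,"dz": 0,"yaw": 1.5},
  {"dx": -0.0094,"dy": 0.0369,"dz": 0,"yaw": 1.5},
  {"dx": -0.0094,"dy": 0.0369,"dz": 0,"yaw": 1.5},
  {"dx": -0.0094,"dy": 0.0369,"dz": 0,"yaw": 1.5},
  {"dx": -0.0094,"dy": 0.0369,"dz": 0,"yaw": 1.5},
  {"dx": 0,"dy": 0,"dz": 0,"yaw": 0},
  {"dx": 0,"dy": 0,"dz": 0,"yaw": 0},
  {"dx": 0,"dy": 0,"dz": 0,"yaw": 0},
])

```text
t: 16.1
eef_pos: [452.6, 44.2, 161.5]
tcp_rot: [-3.142, 0.0, -2.951]
ft_force: [0.3, -0.2, -0.5]
opening: 0.735
grip_force: 0.0
```

Run:
```python
from h import *
c=grab('scene'); save(c,'s1.png')
```

```text
(no output)
```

View pics/s1.png

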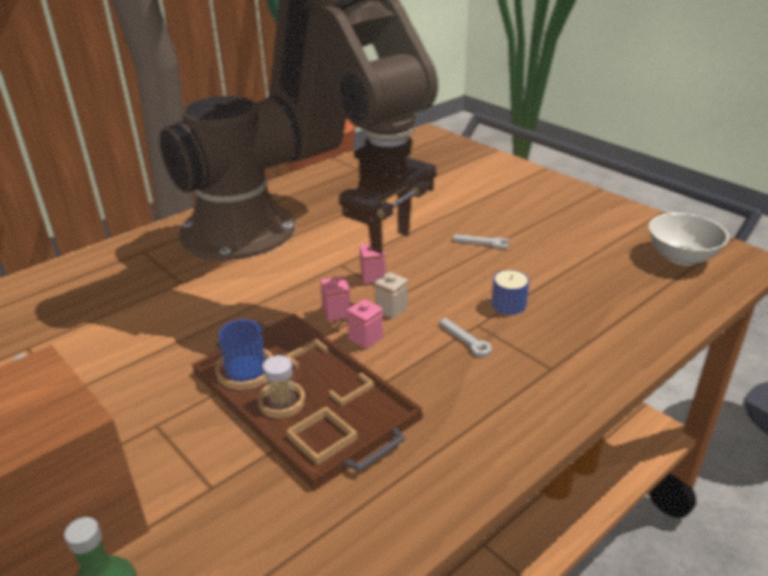

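The tumbler at (242,350) and the jar at (280,385) stand upright in their wells. The pot at (391,295) has not been touched, and the gripper is above it.

Emit:
arm_command([
  {"dx": 0,"dy": 0,"dz": -0.03,"yaw": 0},
  {"dx": 0,"dy": 0,"dz": -0.03,"yaw": 0},
  {"dx": 0,"dy": 0,"dz": -0.03,"yaw": 0},
  {"dx": 0,"dy": 0,"dz": -0.02,"yaw": 0},
  {"dx": 0,"dy": 0,"dz": -0.01,"yaw": 0},
  {"dx": 0,"dy": 0,"dz": 0,"yaw": 0},
  {"dx": 0,"dy": 0,"dz": 0,"yaw": 0},
])

```text
t: 16.85
eef_pos: [452.6, 44.4, 42.0]
tcp_rot: [-3.142, 0.0, -2.952]
ft_force: [1.0, -0.3, -0.9]
opening: 0.739
grip_force: 0.0
```

Emit:
arm_command([
  {"dx": 0,"dy": 0,"dz": 0,"yaw": 0},
  {"dx": 0,"dy": 0,"dz": 0,"yaw": 0},
  {"dx": 0,"dy": 0,"dz": 0,"yaw": 0},
  {"dx": 0,"dy": 0,"dz": 0,"yaw": 0},
  {"dx": 0,"dy": 0,"dz": 0,"yaw": 0},
  {"dx": 0,"dy": 0,"dz": 0,"yaw": 0},
  {"dx": 0,"dy": 0,"dz": 0,"yaw": 0},
  {"dx": 0,"dy": 0,"dz": 0,"yaw": 0},
], gripper=0.03)

```text
t: 17.65
eef_pos: [452.4, 44.8, 41.8]
tcp_rot: [-3.142, 0.001, -2.951]
ft_force: [-1.2, 0.9, 6.5]
opening: 0.463
grip_force: 29.9
```

Emit:
arm_command([
  {"dx": 0,"dy": 0,"dz": 0.01,"yaw": 0},
  {"dx": 0,"dy": 0,"dz": 0.03,"yaw": 0},
  {"dx": 0,"dy": 0,"dz": 0.04,"yaw": 0},
  {"dx": 0,"dy": 0,"dz": 0.03,"yaw": 0},
  {"dx": 0.0177,"dy": -0.0296,"dz": 0,"yaw": -1.2},
  {"dx": 0.0177,"dy": -0.0296,"dz": 0,"yaw": -1.2},
  {"dx": 0.0177,"dy": -0.0296,"dz": 0,"yaw": -1.2},
  {"dx": 0.0177,"dy": -0.0296,"dz": 0,"yaw": -1.2},
  {"dx": 0.0177,"dy": -0.0296,"dz": 0,"yaw": -1.2},
  {"dx": 0.0177,"dy": -0.0296,"dz": 0,"yaw": -1.2},
  {"dx": 0.0177,"dy": -0.0296,"dz": 0,"yaw": -1.2},
  {"dx": 0.0177,"dy": -0.0296,"dz": 0,"yaw": -1.2},
  {"dx": 0.0177,"dy": -0.0296,"dz": 0,"yaw": -1.2},
  {"dx": 0.0177,"dy": -0.0296,"dz": 0,"yaw": -1.2},
  {"dx": 0,"dy": 0,"dz": 0,"yaw": 0},
  {"dx": 0,"dy": 0,"dz": 0,"yaw": 0},
  {"dx": 0,"dy": 0,"dz": 0,"yaw": 0},
])

```text
t: 19.35
eef_pos: [628.7, -250.4, 151.6]
tcp_rot: [3.141, -0.001, 3.123]
ft_force: [0.1, 0.4, -0.9]
opening: 0.461
grip_force: 29.9
```

Emit:
arm_command([
  {"dx": 0,"dy": 0,"dz": -0.02,"yaw": 0},
  {"dx": 0,"dy": 0,"dz": -0.025,"yaw": 0},
  {"dx": 0,"dy": 0,"dz": -0.025,"yaw": 0},
  {"dx": 0,"dy": 0,"dz": -0.015,"yaw": 0},
  {"dx": 0,"dy": 0,"dz": -0.008,"yaw": 0},
  {"dx": 0,"dy": 0,"dz": -0.003,"yaw": 0},
  {"dx": 0,"dy": 0,"dz": -0.002,"yaw": 0},
  {"dx": 0,"dy": 0,"dz": -0.001,"yaw": 0},
  {"dx": 0,"dy": 0,"dz": 0,"yaw": 0},
  {"dx": 0,"dy": 0,"dz": 0,"yaw": 0},
])

```text
t: 20.35
eef_pos: [629.4, -251.3, 53.0]
tcp_rot: [-3.141, 0.001, 3.123]
ft_force: [0.7, 0.4, -1.9]
opening: 0.464
grip_force: 29.9
```

Emit:
arm_command([
  {"dx": 0,"dy": 0,"dz": -0.0005,"yaw": 0},
  {"dx": 0,"dy": 0,"dz": -0.0006,"yaw": 0},
  {"dx": 0,"dy": 0,"dz": 0,"yaw": 0},
])

```text
t: 20.65
eef_pos: [629.3, -251.3, 51.9]
tcp_rot: [-3.141, 0.0, 3.123]
ft_force: [-0.6, 0.2, 3.6]
opening: 0.459
grip_force: 29.9
```

Emit:
arm_command([
  {"dx": 0,"dy": 0,"dz": 0,"yaw": 0},
  {"dx": 0,"dy": 0,"dz": 0,"yaw": 0},
  {"dx": 0,"dy": 0,"dz": 0,"yaw": 0},
  {"dx": 0,"dy": 0,"dz": 0,"yaw": 0},
  {"dx": 0,"dy": 0,"dz": 0,"yaw": 0},
  {"dx": 0,"dy": 0,"dz": 0.015,"yaw": 0},
  {"dx": 0,"dy": 0,"dz": 0.03,"yaw": 0},
  {"dx": 0,"dy": 0,"dz": 0.035,"yaw": 0},
  {"dx": 0,"dy": 0,"dz": 0.03,"yaw": 0},
], gripper=0.07)

```text
t: 21.55
eef_pos: [629.4, -251.2, 164.2]
tcp_rot: [-3.141, 0.001, 3.123]
ft_force: [0.7, -0.2, 0.1]
opening: 0.733
grip_force: 0.0
```

Emit:
arm_command([
  {"dx": -0.005,"dy": 0.0367,"dz": 0,"yaw": -0.3},
  {"dx": -0.005,"dy": 0.0367,"dz": 0,"yaw": -0.3},
  {"dx": -0.005,"dy": 0.0367,"dz": 0,"yaw": -0.3},
  {"dx": -0.005,"dy": 0.0367,"dz": 0,"yaw": -0.3},
  {"dx": -0.005,"dy": 0.0367,"dz": 0,"yaw": -0.3},
  {"dx": -0.005,"dy": 0.0367,"dz": 0,"yaw": -0.3},
  {"dx": -0.005,"dy": 0.0367,"dz": 0,"yaw": -0.3},
  {"dx": -0.005,"dy": 0.0367,"dz": 0,"yaw": -0.3},
  {"dx": -0.005,"dy": 0.0367,"dz": 0,"yaw": 0},
  {"dx": 0,"dy": 0,"dz": -0.03,"yaw": 0},
  {"dx": 0,"dy": 0,"dz": -0.03,"yaw": 0},
  {"dx": 0,"dy": 0,"dz": -0.03,"yaw": 0},
  {"dx": 0,"dy": 0,"dz": -0.02,"yaw": 0},
  {"dx": 0,"dy": 0,"dz": 0,"yaw": 0},
  {"dx": 0,"dy": 0,"dz": 0,"yaw": 0},
], gripper=0.045)

```text
t: 23.05
eef_pos: [584.7, 79.1, 52.4]
tcp_rot: [3.141, 0.001, 3.081]
ft_force: [0.6, -0.4, -0.0]
opening: 0.475
grip_force: 0.0
```

Emit:
arm_command([
  {"dx": 0,"dy": 0,"dz": -0.012,"yaw": 0},
  {"dx": 0,"dy": 0,"dz": -0.01,"yaw": 0},
  {"dx": 0,"dy": 0,"dz": -0.005,"yaw": 0},
  {"dx": 0,"dy": 0,"dz": -0.002,"yaw": 0},
  {"dx": 0,"dy": 0,"dz": 0,"yaw": 0},
  {"dx": 0,"dy": 0,"dz": 0,"yaw": 0},
])

```text
t: 23.65
eef_pos: [584.4, 79.1, 22.5]
tcp_rot: [3.141, 0.0, 3.081]
ft_force: [0.3, -0.3, -0.4]
opening: 0.476
grip_force: 0.0
```

Emit:
arm_command([
  {"dx": 0,"dy": 0,"dz": 0,"yaw": 0},
  {"dx": 0,"dy": 0,"dz": 0,"yaw": 0},
  {"dx": 0,"dy": 0,"dz": 0,"yaw": 0},
  {"dx": 0,"dy": 0,"dz": 0,"yaw": 0},
  {"dx": 0,"dy": 0,"dz": 0,"yaw": 0},
  {"dx": 0,"dy": 0,"dz": 0,"yaw": 0},
  {"dx": 0,"dy": 0,"dz": 0,"yaw": 0},
], gripper=0.005)

```text
t: 24.35
eef_pos: [584.2, 79.1, 22.5]
tcp_rot: [3.142, 0.0, 3.081]
ft_force: [-0.6, 0.1, 1.7]
opening: 0.166
grip_force: 30.0
```

Emit:
arm_command([
  {"dx": 0,"dy": 0,"dz": 0.01,"yaw": 0},
  {"dx": 0,"dy": 0,"dz": 0.03,"yaw": 0},
  {"dx": 0,"dy": 0,"dz": 0.035,"yaw": 0},
  {"dx": 0,"dy": 0,"dz": 0.025,"yaw": 0},
  {"dx": -0.0077,"dy": -0.0231,"dz": 0,"yaw": 0.3},
  {"dx": -0.0077,"dy": -0.0231,"dz": 0,"yaw": 0.3},
  {"dx": -0.0077,"dy": -0.0231,"dz": 0,"yaw": 0.3},
  {"dx": -0.0077,"dy": -0.0231,"dz": 0,"yaw": 0.3},
  {"dx": -0.0077,"dy": -0.0231,"dz": 0,"yaw": 0.3},
  {"dx": -0.0077,"dy": -0.0231,"dz": 0,"yaw": 0.3},
  {"dx": -0.0077,"dy": -0.0231,"dz": 0,"yaw": 0.3},
  {"dx": -0.0077,"dy": -0.0231,"dz": 0,"yaw": 0.3},
  {"dx": -0.0077,"dy": -0.0231,"dz": 0,"yaw": 0},
  {"dx": -0.0077,"dy": -0.0231,"dz": 0,"yaw": 0},
  {"dx": 0,"dy": 0,"dz": 0,"yaw": 0},
  {"dx": 0,"dy": 0,"dz": 0,"yaw": 0},
])

```text
t: 25.95
eef_pos: [507.1, -152.0, 122.8]
tcp_rot: [3.141, 0.0, 3.122]
ft_force: [-0.7, -0.3, -0.3]
opening: 0.165
grip_force: 30.0
```

Run:
```python
from h import *
s=state(); print(s['eef_pos'],s['tcp_rot'],s['opening'])
c=grab('scene'); save(c,'s2.png',(110,90,310,330),2.4)
```

```text
[ 507.14162982 -152.0239664   122.75854003] [3.14145524e+00 2.24260484e-04 3.12163558e+00] 0.16458762708663768
```

View pics/s2.png

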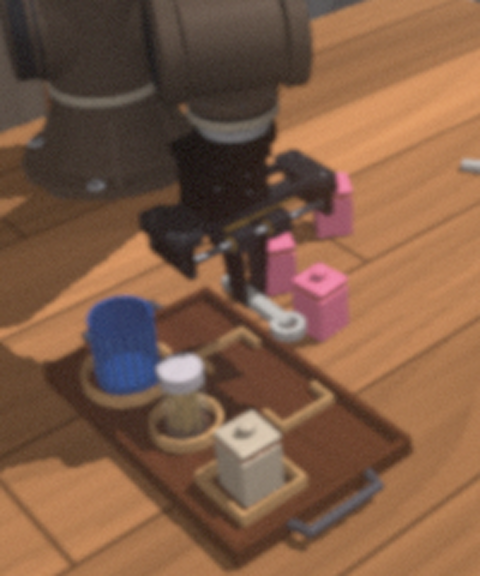

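The opener at (270,310) hangs level over the trough, and the pot at (250,460) is seated in the square well. I'll lower the opener now.

Emit:
arm_command([
  {"dx": 0,"dy": 0,"dz": -0.02,"yaw": 0},
  {"dx": 0,"dy": 0,"dz": -0.025,"yaw": 0},
  {"dx": 0,"dy": 0,"dz": -0.02,"yaw": 0},
  {"dx": 0,"dy": 0,"dz": -0.012,"yaw": 0},
  {"dx": 0,"dy": 0,"dz": -0.007,"yaw": 0},
  {"dx": 0,"dy": 0,"dz": -0.003,"yaw": 0},
  {"dx": 0,"dy": 0,"dz": -0.002,"yaw": 0},
  {"dx": 0,"dy": 0,"dz": 0,"yaw": 0},
  {"dx": 0,"dy": 0,"dz": 0,"yaw": 0},
])

```text
t: 26.9
eef_pos: [507.5, -152.0, 33.9]
tcp_rot: [-3.141, 0.001, 3.123]
ft_force: [-0.2, -0.3, -1.4]
opening: 0.166
grip_force: 30.0
```

Emit:
arm_command([
  {"dx": 0,"dy": 0,"dz": -0.0006,"yaw": 0},
  {"dx": 0,"dy": 0,"dz": -0.0006,"yaw": 0},
  {"dx": 0,"dy": 0,"dz": 0,"yaw": 0},
])

```text
t: 27.2
eef_pos: [507.3, -152.0, 32.4]
tcp_rot: [-3.141, 0.0, 3.123]
ft_force: [-0.4, 0.3, 3.5]
opening: 0.162
grip_force: 30.0
```

Contact. Next I'll open a little, back off straight up, then clear to the side.

Emit:
arm_command([
  {"dx": 0,"dy": 0,"dz": 0,"yaw": 0},
  {"dx": 0,"dy": 0,"dz": 0,"yaw": 0},
  {"dx": 0,"dy": 0,"dz": 0,"yaw": 0},
  {"dx": 0,"dy": 0,"dz": 0,"yaw": 0},
  {"dx": 0,"dy": 0,"dz": 0.01,"yaw": 0},
  {"dx": 0,"dy": 0,"dz": 0.03,"yaw": 0},
  {"dx": 0,"dy": 0,"dz": 0.04,"yaw": 0},
  {"dx": 0,"dy": 0,"dz": 0.04,"yaw": 0},
  {"dx": 0,"dy": 0.04,"dz": 0.02,"yaw": 0},
  {"dx": 0,"dy": 0.05,"dz": 0,"yaw": 0},
  {"dx": 0,"dy": 0.05,"dz": 0,"yaw": 0},
  {"dx": 0,"dy": 0.05,"dz": 0,"yaw": 0},
  {"dx": 0,"dy": 0.05,"dz": 0,"yaw": 0},
  {"dx": 0,"dy": 0.05,"dz": 0,"yaw": 0},
  {"dx": 0,"dy": 0,"dz": 0,"yaw": 0},
  {"dx": 0,"dy": 0,"dz": 0,"yaw": 0},
], gripper=0.032)

```text
t: 28.8
eef_pos: [506.9, 139.1, 172.7]
tcp_rot: [-3.142, 0.0, 3.126]
ft_force: [0.4, 0.1, -0.2]
opening: 0.337
grip_force: 0.0
```

Run:
```python
from h import *
c=grab('top'); save(c,'t3.png',(100,100,400,260),2.6); W=pts(c); Z=np.nan_to_num(W[...,2])
b=(slice(145,206),slice(309,333)); a=c['color'][b].astype(int)
m=(a.min(2)>110)&(a.max(2)-a.min(2)<45); P=W[b][m]; r=cv2.minAreaRect(P[:,:2].astype(np.float32)); print('opener',m.sum(),np.round(r[0],1),np.round(r[1],1),r[2],np.percentile(P[:,2],[10,50,90]))
```

```text
opener 256 [ 528.  -152.5] [ 32.5 113.5] 88.35174560546875 [nan nan nan]
```

View pics/t3.png

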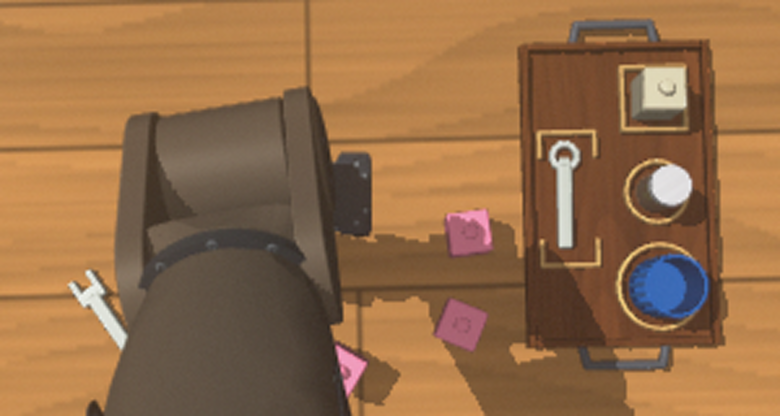

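The opener at (563,195) lies lengthwise inside the trough. The pot, jar and tumbler stand upright in their wells.

```bash
python3 -c "
from cell import *
print(job_done())"
```

```text
the job is handed in; nothing more can be done
None
```

The tray is laid and handed in at about 29 s: tumbler, jar and pot stand upright in their wells, the opener lies in the trough, and I never touched the candle glass or spanner.

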